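# Set the spindle in the twine stand and hold its sprung arm back for reloading

### The job

Get the twine stand ready for a new spool: take the wooden spindle out of its slanted drying rest and stand it upright in the stand's socket, all the way down, and let go of it. Then push the red paddle of the sprung tension arm back, away from the spindle, until it is past the ratchet click, and finish with the robot still holding it pressed back there: do not let it spring forward. Leave the sugar bowl, the timer and the spatula where they are.

Things in the scene. Friction and masses are not known exactly. Their poses are not given: they have to be found in the camera images.
- stand: Twine stand, fixed to the cart: dark steel base plate 200 x 150 x 10 mm, spanning x -75..125 and y -63..87 mm of its frame, with a dark wood socket block 46 x 46 mm, 52 mm high. Origin on the underside, straight below the socket. A steel pivot post 28 mm thick, 72 mm high, carries the sprung tension arm, whose hub reaches 89 mm.
- socket (a point): Centre of the mouth of the round socket hole: 21 mm diameter with a small chamfer, 34 mm deep, vertical, mouth 52 mm above the cart.
- pivot (a point): Vertical axis of the grey tension arm, 80 mm above the cart, at (90, 45) mm of the stand's frame. At rest the arm points along the stand's -x; pushed back it swings clockwise seen from above, to the stand's +y side. Its bar is 12 mm square, 74 to 86 mm above the cart; a black roller (20 mm diameter, 45 to 97 mm high) sits 90 mm from the pivot.
- paddle (a point): Red upright paddle (thumb tab) at the end of the tension arm: 32 mm along the arm, 10 mm thick, from 74 to 152 mm above the cart. This point is its middle, 113 mm above the cart, 170 mm from the pivot; x axis along the arm to the pivot, y axis the way it is pushed back (the spindle is on its -y side).
- tension_arm (a joint): Angle of the tension arm in rad: 0 at rest beside the spindle, grows as the paddle is pushed back; a sprung blue pawl makes the click, passed at 0.72; end stop at 0.88. Push at the paddle: 3 N at the start, 7 N at 0.45, 3 N at 0.65 as it clicks over, 6 to 7 N beyond. The click does not latch: let go, the arm springs back to 0.
- rest: White ceramic drying rest, fixed to the cart: foot 100 x 80 x 10 mm, origin under its centre, with a slanted tube (34 mm outer diameter, 22 mm bore, 55 mm long) that leans 0.42 rad from the vertical towards the rest's -x. The spindle stands in it, about 49 mm deep.
- spindle: Loose wooden spindle: plain round rod 18 mm in diameter, 150 mm long, 60 g, with a blue band from 105 to 145 mm above its foot. Origin at the centre of the foot, z axis along the rod to its head. The foot end is tapered to 12 mm. At the start it stands in the slanted rest, head leaning about 0.5 rad towards the rest's -x; its turn about its own axis does not matter.
- spindle_foot (a point): Centre of the spindle's foot end. When seated it is on the socket's floor, 18 mm above the cart.
- spindle_head (a point): Centre of the spindle's head end, 150 mm from the foot.
- sugar_bowl: Blue and white ceramic sugar bowl with lid, 96 mm diameter, 102 mm high, loose; origin under its centre. Leave alone.
- timer: Round steel kitchen timer with a dial, 66 mm diameter, 48 mm high, loose; origin under its centre. Leave alone.
- spatula: Orange spatula lying flat, 260 mm long along its x axis (from -150 to +110 mm), loose. Leave alone.

How it is judged:
On the way, in this order (a step that is already met when the one before it is completed fails the run):
1. spindle stands fully down in the socket and has been let go (horizontal distance between spindle_foot and socket below 0.006 m and height (world z) of spindle_foot below 0.022 m and angle between spindle's own z axis and vertical below 0.15 rad and contact force between the fingers and spindle below 0.1 N and linear speed of spindle below 0.02 m/s), for 0.3 s.
2. the robot has pushed the paddle back past the click (value of joint tension_arm above 0.72 rad and contact force between any of the fingers, the arm and stand above 1 N), for 0.2 s.
At the end, for the whole second after the job is handed in: The robot still presses on the stand's arm (over 1 N), held past its click (joint above 0.72 rad); the spindle stands in the socket, untouched: foot within 6 mm of the socket's axis and at most 22 mm above the cart (floor: 18 mm), tilt under 0.15 rad (all of step 2 and horizontal distance between spindle_foot and socket below 0.006 m and height (world z) of spindle_foot below 0.022 m and angle between spindle's own z axis and vertical below 0.15 rad and contact force between each of the fingers, the arm and spindle below 0.1 N); the arm keeps its last pose, push and grip.
It fails at once if the sugar bowl is moved more than 30 mm (distance of sugar_bowl from where it was at the start of the episode above 0.03 m).
It fails at once if the timer is moved more than 30 mm (distance of timer from where it was at the start of the episode above 0.03 m).
It fails at once if the spatula is moved more than 30 mm (distance of spatula from where it was at the start of the episode above 0.03 m).
It also fails if it takes over 56 s, if anything falls off the work surface, if the arm or the gripper's body presses on something with over 40 N, if the wrist force passes 120 N, or if a joint passes its speed limit or range.

### The arm

A 6-joint arm with a two-finger parallel gripper is mounted at the origin on the work surface. World frame = base frame: x ahead of the robot, y to its left, z up, the work surface at z = 0. Lengths are in m, angles in rad, forces in N, time in s.
With the tool pointing down it reaches from about 0.35 to 0.875 m from the base axis. Payload 15.5 kg.
Tool frame: the origin (TCP) lies midway between the tips of the shut fingers; the grasp point (between the pads) lies behind it (env.grip_depth is the y of the grasp point in the tool frame, in m); y points along the fingers, z is the direction in which the jaws open and shut, and the axes are right-handed (so a half turn about y gives the same grasp; the last joint's range is limited). The gripper opens to 85 mm and grips with 20 to 120 N. Pads are 22 mm wide; open, the fingers measure 114 mm over their backs; the gripper's body (76 mm by 85 mm) begins 54 mm behind the grasp point. The pads swing forward as they close: fully open they stand 13 mm farther back than shut.
Start: joints at [-1.214, 0.494, 1.345, -0, 1.302, -0.096], TCP at [0.273, -0.562, 0.231] pointing down, gripper open.
Joint ranges: [-2.91, 2.91], [-0.82, 2.16], [0.22, 2.67], [-1.22, 4.37], [0.12, 2.79], [-3.08, 3.08]. Speed limits (rad/s): [1.89, 1.89, 2.57, 3.01, 3.01, 3.01].

### API

Orientations are given as a unit quaternion [x, y, z, w].
In Python, from workcell import env, planner, readout, imaging gives the robot as it stands. The module is installed in compiled form; this text tells all that it offers. Calls block until the motion is done:
- env.move_pose(position, orientation): joint-space move of the TCP to a pose.
- env.move_straight(position, velocity=0.15, orientation=None, force_limit=None): straight line of the TCP; orientation=None keeps the orientation; velocity is the mean speed in m/s. With force_limit (N) it stops when the force on the tool has changed by that much, and returns True; else False.
- env.move_joints(angles): joint-space move.
- env.open_jaws() and env.grasp(): open the fingers fully, or close them until they stop; the grip force is fixed at half the most.
- env.sleep(seconds).
- planner.ik(position, orientation): joint angles nearest the present ones, or None.
- readout.get_obs(): the state.
- imaging.grab_frame(name): name is "scene" or "top"; returns the picture (400x640x3 uint8, red, green, blue); there is no depth.
- imaging.camera_model(name): a dict with "fx", "fy", "cx", "cy" (pixels), "camera_from_world" (4x4, takes a point from world to camera coordinates). Camera axes: x right, y up, looking along -z (the intrinsics and any distortion apply to the point x, -y, -z); pixel columns grow to the right and rows downward; lengths in m; the calibration is good to about 2 mm. A picture is of the moment at which its call begins. camera_model takes no time and is no camera call.
A pose or a line that the arm cannot do raises env.PlanningError and nothing moves.
- env.hand_in(): hands the job in, once; it reports no verdict.
The state is a dict: "clock": time; "joint_pos": joint angles; "joint_vel": joint speeds; "joint_efforts": joint torques, N m; "eef_pos": TCP position; "orientation": TCP orientation; "force": force on the tool from outside, world axes, zero at the start; "wrist_torque": the same for the moment, N m; "width": opening from 0.0 (shut) to 1.0 (fully open).
Only numpy, scipy, OpenCV 4.12 (cv2) and the standard library are available. Lean on these libraries where they do the work, as an engineer would, in place of code of your own. Each camera call takes 0.05 s, during which the arm holds its last target.

## Working session

There is one attempt and no reset: what is moved stays moved. The work goes in short steps, each a Python script; the robot and the scene stay as the last script left them, time stands still between calls to the robot, and variables do not carry over. Pictures are saved under pics/ and viewed, and the job is handed in when it is done.

```bash
mkdir -p pics
python3 - <<'E'
from workcell import env, planner, readout, imaging
import cv2, numpy as np
o=readout.get_obs(); print(o['clock'],o['eef_pos'],o['orientation'],o['width'],env.grip_depth)
for n in ('scene','top'):
    f=imaging.grab_frame(n); cv2.imwrite(f'pics/{n}0.png',f[:,:,::-1])
    print(n,imaging.camera_model(n))
E
```

```text
0.0 [ 0.27271838 -0.56194588  0.23067585] [-0.1584155   0.68959075 -0.68869972  0.15830928] 1.0014759781240878 -0.0187
scene {'fx': 365.4743900823564, 'fy': 365.4743900823564, 'cx': 316.02307102281384, 'cy': 206.44944213740874, 'camera_from_world': array([[ 0.33553431,  0.94202515, -0.0023109 , -0.18998576],
       [-0.63894347,  0.22938267,  0.73425801,  0.23423758],
       [ 0.6922196 , -0.24489222,  0.67886658, -1.35228798],
       [ 0.        ,  0.        ,  0.        ,  1.        ]])}
top {'fx': 405.6177770859174, 'fy': 405.6177770859174, 'cx': 325.20069654896287, 'cy': 195.9096626037301, 'camera_from_world': array([[-0.00266408, -0.99995431,  0.00918066,  0.01965983],
       [ 0.99601257, -0.00183468,  0.08919414, -0.54457854],
       [-0.08917322,  0.00938167,  0.99597195, -1.06643773],
       [ 0.        ,  0.        ,  0.        ,  1.        ]])}
```

View pics/scene0.png

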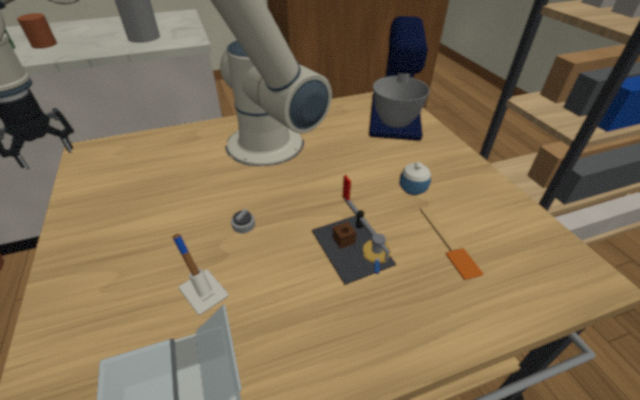

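View pics/top0.png

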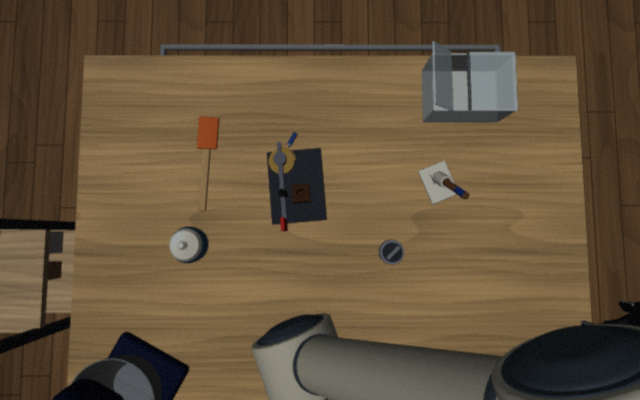

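The scene view shows the stand at (352,247), with the red paddle at (347,187). The rest is at (203,290) with the spindle's blue band at (180,243). In the top view the plate spans about (268..327,149..223), the socket is at (302,193) and the rest is at (440,182). Next I'll zoom in and build masks.

Run:
```python
import cv2, numpy as np
t=cv2.imread('pics/top0.png'); s=cv2.imread('pics/scene0.png')
def crop(im,x,y,w,h,k,n): cv2.imwrite(n,cv2.resize(im[y:y+h,x:x+w],None,fx=k,fy=k,interpolation=cv2.INTER_CUBIC))
a=cv2.resize(t[130:240,250:350],None,fx=5,fy=5,interpolation=cv2.INTER_CUBIC)
b=cv2.resize(t[150:215,410:475],None,fx=5,fy=5,interpolation=cv2.INTER_CUBIC)
c=np.zeros((550,825,3),np.uint8); c[:550,:500]=a; c[:325,500:825]=b
cv2.imwrite('pics/topc.png',c[:,:800])
a=cv2.resize(s[165:290,300:410],None,fx=4,fy=4,interpolation=cv2.INTER_CUBIC)
b=cv2.resize(s[225:320,160:240],None,fx=4,fy=4,interpolation=cv2.INTER_CUBIC)
c=np.zeros((500,760,3),np.uint8); c[:500,:440]=a; c[:380,440:760]=b
cv2.imwrite('pics/scenec.png',c)
```

```text
(no output)
```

View pics/topc.png

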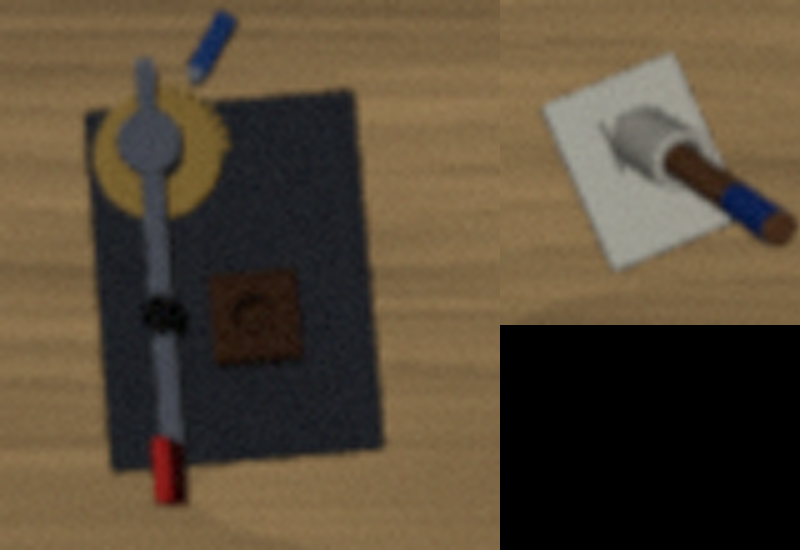

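View pics/scenec.png

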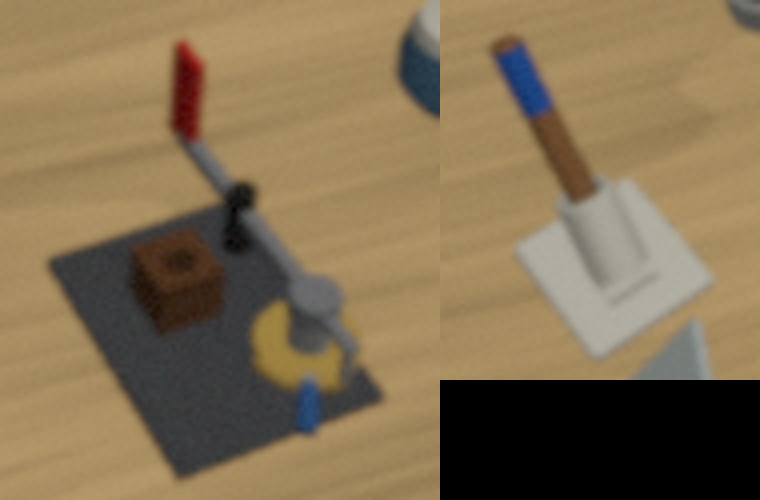

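The zoomed views are clear. I'll measure the plate and block, the rest foot, the spindle axis (the planes from the two views, intersected) and the paddle.

```bash
cat > h.py <<'E'
import cv2, numpy as np
from workcell import env, planner, readout, imaging
from scipy.spatial.transform import Rotation as R
CM={n:imaging.camera_model(n) for n in('top','scene')}
def rays(n,px):
    m=CM[n]; T=m['camera_from_world']; px=np.atleast_2d(px).astype(float)
    d=np.c_[(px[:,0]-m['cx'])/m['fx'],-(px[:,1]-m['cy'])/m['fy'],-np.ones(len(px))]
    Rm=T[:3,:3]; return -Rm.T@T[:3,3],(d@Rm)
def onz(n,px,z):
    c,d=rays(n,px); return c+d*((z-c[2])/d[:,2])[:,None]
def proj(n,p):
    m=CM[n];T=m['camera_from_world'];q=np.atleast_2d(p)@T[:3,:3].T+T[:3,3]
    return np.c_[m['fx']*q[:,0]/-q[:,2]+m['cx'],m['fy']*-q[:,1]/-q[:,2]+m['cy']]
def tri(a,b):
    (c1,d1),(c2,d2)=rays('top',a),rays('scene',b); d1,d2=d1[0],d2[0]
    s=np.linalg.lstsq(np.c_[d1,-d2],c2-c1,rcond=None)[0]; p,q=c1+s[0]*d1,c2+s[1]*d2
    return (p+q)/2,np.linalg.norm(p-q)
def big(mask):
    cs=cv2.findContours(mask.astype(np.uint8),cv2.RETR_EXTERNAL,cv2.CHAIN_APPROX_NONE)[0]
    return max(cs,key=cv2.contourArea)[:,0,:]
def roi(mask,x0,y0,x1,y1):
    m=np.zeros_like(mask);m[y0:y1,x0:x1]=mask[y0:y1,x0:x1];return m
E
python3 - <<'E'
from h import *
im={n:cv2.imread(f'pics/{n}0.png') for n in('top','scene')}
hsv={n:cv2.cvtColor(im[n],cv2.COLOR_BGR2HSV) for n in im}
box={'top':dict(stand=(255,135,340,240),rest=(410,150,475,215)),'scene':dict(stand=(305,168,400,290),rest=(165,228,232,318))}
def rect(n,c,z,lab):
    w=onz(n,c,z)[:,:2]*1000
    r=cv2.minAreaRect(w.astype(np.float32)); print(n,lab,np.round(r[0],1),np.round(r[1],1),round(r[2],2)); return r
for n in im:
    H,S,V=cv2.split(hsv[n]); b,g,r=[x.astype(int) for x in cv2.split(im[n])]
    x=box[n]['stand']
    wood=(H>8)&(H<30)&(V>90)&(S>60)
    plate=roi(~wood,*x)
    rest=roi((S<45)&(V>110),*box[n]['rest'])
    rect(n,big(rest),.010,'rest')
    rect(n,big(roi((V<75),*x)),.010,'plate')
    blk=roi(((r-b)>18)&(V<110)&(V>25)&((r>g*1.25)),*x); cb=big(blk); print('blk px',cv2.boundingRect(cb)); 
    if n=='top': rect(n,cb,.052,'block')
    band=roi((b>r+30)&(S>120),*box[n]['rest']); cbd=big(band); 
    print('band',np.round(cv2.minAreaRect(cbd.astype(np.float32)),1) if 0 else cv2.minAreaRect(cbd.astype(np.float32)))
    red=roi((r>g+60)&(r>b+60),*x); ys,xs=np.nonzero(red); print('red bbox',xs.min(),xs.max(),ys.min(),ys.max(),xs.mean(),ys.mean())
    cv2.imwrite(f'pics/m_{n}.png',np.where((plate|band|rest)[...,None]>0,im[n],im[n]//4))
E
```

```text
top rest [ 584.2 -290.8] [98.  79.3] 22.51
top plate [565.   96.8] [217.5 148.6] 4.71
blk px (292, 184, 18, 19)
top block [550.1  83.7] [44.8 42.9] 4.71
band ((458.53839111328125, 190.69229125976562), (8.875203132629395, 5.547001838684082), 33.690067291259766)
red bbox 280 284 218 230 282.0 223.62222222222223
scene rest [ 580.7 -294.5] [112.5  78.2] 22.39
scene plate [569.7 104.4] [209.3 162.8] 4.72
blk px (333, 222, 23, 26)
band ((180.80001831054688, 245.1000518798828), (16.099689483642578, 5.813776969909668), 63.43495178222656)
red bbox 344 350 175 199 346.86206896551727 186.63793103448276
```

Run:
```python
from h import *
print('socket top@.052',onz('top',[300.5,192.7],.052),'scene@.052',onz('scene',[345.4,230.2],.052),'tri',tri([300.5,192.7],[345.4,230.2]))
im={n:cv2.imread(f'pics/{n}0.png') for n in('top','scene')}
box={'top':(430,165,475,205),'scene':(165,228,205,280)}
N=[];C=[]
cent={}
for n in im:
    b,g,r=[x.astype(int) for x in cv2.split(im[n])]
    hs=cv2.cvtColor(im[n],cv2.COLOR_BGR2HSV);x=box[n]
    band=roi((b>r+25)&(hs[...,1]>110),*x); rod=roi((hs[...,2]<118)&((r>g*1.35)|(b>r+15)),*x)
    c=big(rod); m=np.zeros(rod.shape,np.uint8);cv2.drawContours(m,[c[:,None]],-1,1,-1)
    ys,xs=np.nonzero(m); pts=np.c_[xs,ys].astype(np.float32); print(n,len(pts),xs.min(),xs.max(),ys.min(),ys.max())
    vx,vy,x0,y0=cv2.fitLine(pts,cv2.DIST_L2,0,.01,.01).ravel(); print('line',vx,vy,x0,y0)
    ys,xs=np.nonzero(band); t=((xs-x0)*vx+(ys-y0)*vy); tc=t.mean(); cent[n]=[x0+tc*vx,y0+tc*vy]; print('band c',cent[n],len(t),t.min(),t.max())
    cc,d=rays(n,[[x0,y0],[x0+10*vx,y0+10*vy]]); nn=np.cross(d[0],d[1]);N.append(nn/np.linalg.norm(nn));C.append(cc)
ax=np.cross(*N);ax/=np.linalg.norm(ax);ax*=np.sign(ax[2])
p0=np.linalg.lstsq(np.array(N),np.array([N[i]@C[i] for i in(0,1)]),rcond=None)[0]
print('axis',ax,'tilt',np.arccos(ax[2]),'lean az',np.degrees(np.arctan2(ax[1],ax[0])))
bc,e=tri(cent['top'],cent['scene']);print('band ctr',bc,e)
bc=p0+ax*((bc-p0)@ax);print('foot est',bc-.125*ax,'head',bc+.025*ax)
print('head tri',tri([465.4,195.2],[176.6,235.6]))
z=bc-.125*ax
# geometric expectation
y=np.radians(22.5);dirn=np.array([-np.cos(y),-np.sin(y)])
print('rest-frame foot',(z[:2]-[.5842,-.2908])@np.c_[-dirn,[dirn[1],-dirn[0]]])
print('reproj head/foot',proj('top',[bc+.025*ax,z]),proj('scene',[bc+.025*ax,z]))
```

```text
socket top@.052 [[0.55070068 0.08340521 0.052     ]] scene@.052 [[0.55423604 0.08582767 0.052     ]] tri (array([0.55159005, 0.08517833, 0.04950662]), np.float64(0.0035207448872697795))
top 163 443 468 179 198
line 0.8226988 0.5684776 455.98773 188.92024
band c [np.float64(458.70570678411326), np.float64(190.79833887877047)] 53 -1.3357429616726222 7.7739786989413915
scene 190 174 197 235 273
line 0.4998889 0.8660895 186.71053 257.28946
band c [np.float64(179.864516026959), np.float64(245.42830943079136)] 102 -21.694270697355023 -5.436217931031933
axis [-0.45380168 -0.22096988  0.86327073] tilt 0.5290821159655599 lean az -154.03713692276025
band ctr [ 0.54617257 -0.3079181   0.13489434] 0.006845215824458527
foot est [ 0.59911946 -0.28401604  0.02404733] head [ 0.53104921 -0.31716152  0.15353794]
head tri (array([ 0.53390271, -0.31237932,  0.15628344]), np.float64(0.000453947121995103))
rest-frame foot [0.01637989 0.00055813]
reproj head/foot [[466.93735043 196.48632057]
 [436.81161142 175.66973239]] [[174.46957623 236.0812347 ]
 [205.92580216 290.58115027]]
```

The measurements hold together. The stand is at about (0.551,0.084) with yaw 4.7°, and the predicted plate centre matches. The rest's yaw is 22.5°. The spindle's tilt of 0.53 rad and its lean azimuth agree with the rest, and its head is at z≈0.155. I'll check reachability next.

```bash
cat >> h.py <<'E'
GD=-env.grip_depth
def tool(ydir,zdir):
    y=np.array(ydir,float);y/=np.linalg.norm(y);z=np.array(zdir,float);z-=y*(z@y);z/=np.linalg.norm(z)
    return R.from_matrix(np.c_[np.cross(y,z),y,z])
def ik(p,r):
    try: q=planner.ik(list(p),list(r.as_quat()))
    except Exception as e: return None
    return None if q is None else np.round(q,2)
head=np.array([.5325,-.3148,.155]); ax=np.array([-.454,-.215,.864]);ax/=np.linalg.norm(ax)
G=head-.025*ax
S=np.array([.5510,.0837]); SY=np.radians(4.71)
def st(x,y,z): c,s=np.cos(SY),np.sin(SY); return np.array([S[0]+c*x-s*y,S[1]+s*x+c*y,z])
E
python3 - <<'E'
from h import *
perp=np.cross([0,0,1],ax); inpl=np.cross(perp,ax)
print(readout.get_obs()['joint_pos'])
for nm,j in(('perp',perp),('-perp',-perp),('inpl',inpl),('-inpl',-inpl)):
    r=tool(-ax,j); print(nm)
    for d in(.09,0): print('  ',ik(G+ax*d-ax*GD,r))
    print('  lift',ik(G+ax*.08-ax*GD,r))
for a in range(-90,271,45):
    a_=np.radians(a)+SY; r=tool([0,0,-1],[np.cos(a_),np.sin(a_),0])
    print(a,ik([S[0],S[1],.26],r),ik([S[0],S[1],.125],r))
E
```

```text
[-1.21451450e+00  4.94149501e-01  1.34607783e+00  3.11523366e-05
  1.30246080e+00 -9.55084675e-02]
perp
   [-0.95  0.47  1.66  0.63  1.   -0.16]
   [-0.87  0.6   1.69  0.71  0.84 -0.22]
  lift [-0.94  0.48  1.67  0.63  0.98 -0.17]
-perp
   [-0.95  0.47  1.66  0.63  1.    2.98]
   [-0.87  0.6   1.69  0.71  0.84  2.92]
  lift [-0.94  0.48  1.67  0.63  0.98  2.97]
inpl
   [-0.95  0.47  1.66  0.63  1.    1.41]
   [-0.87  0.6   1.69  0.71  0.84  1.35]
  lift [-0.94  0.48  1.67  0.63  0.98  1.4 ]
-inpl
   [-0.95  0.47  1.66  0.63  1.   -1.73]
   [-0.87  0.6   1.69  0.71  0.84 -1.79]
  lift [-0.94  0.48  1.67  0.63  0.98 -1.74]
-90 [ 0.04  0.37  1.47 -0.    1.3   1.53] [ 0.04  0.53  1.63 -0.    0.98  1.53]
-45 [0.04 0.37 1.47 0.   1.3  0.75] [ 0.04  0.53  1.63 -0.    0.98  0.75]
0 [ 0.04  0.37  1.47 -0.    1.3  -0.04] [ 0.04  0.53  1.63 -0.    0.98 -0.04]
45 [ 0.04  0.37  1.47 -0.    1.3  -0.82] [ 0.04  0.53  1.63 -0.    0.98 -0.82]
90 [ 0.04  0.37  1.47 -0.    1.3  -1.61] [ 0.04  0.53  1.63 -0.    0.98 -1.61]
135 [ 0.04  0.37  1.47 -0.    1.3  -2.39] [ 0.04  0.53  1.63 -0.    0.98 -2.39]
180 None None
225 [0.04 0.37 1.47 0.   1.3  2.32] [ 0.04  0.53  1.63 -0.    0.98  2.32]
270 [ 0.04  0.37  1.47 -0.    1.3   1.53] [ 0.04  0.53  1.63 -0.    0.98  1.53]
```

Run:
```python
from h import *
perp=np.cross([0,0,1],ax); r=tool(-ax,perp); q=list(r.as_quat())
env.move_pose(list(G+ax*.09-ax*GD),q)
env.move_straight(list(G+ax*.03-ax*GD),velocity=.1)
f=imaging.grab_frame('top');cv2.imwrite('pics/t1.png',cv2.resize(f[120:240,380:520,::-1],None,fx=4,fy=4))
f=imaging.grab_frame('scene');cv2.imwrite('pics/s1.png',cv2.resize(f[160:300,120:260,::-1],None,fx=4,fy=4))
o=readout.get_obs();print(o['clock'],o['eef_pos'],o['force'])
```

```text
2.2 [ 0.53874572 -0.31228753  0.14377902] [-0.43661965 -0.13891307  0.69862889]
```

View pics/t1.png

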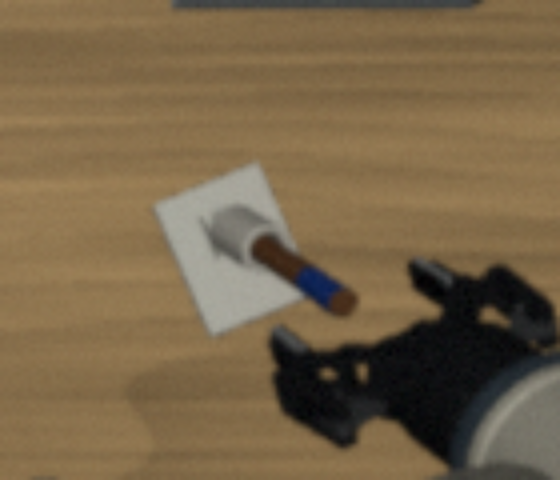

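View pics/s1.png

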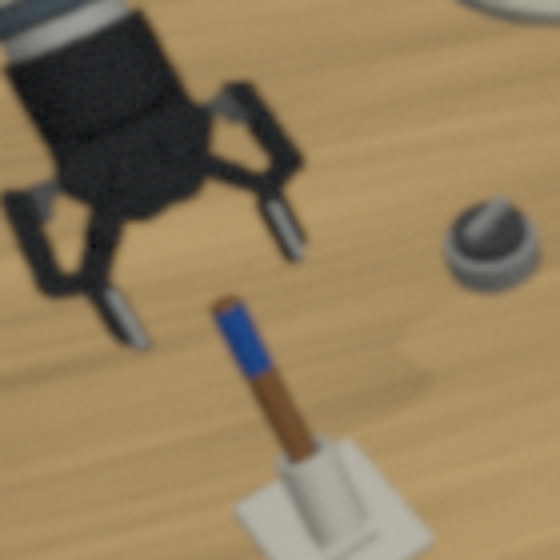

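Both views show the open jaws lined up on the rod. In the top crop the tip midpoint is (356,305) and the head is (345,302); in the scene crop they are (220,302) and (228,302). That puts the offset within about 2 mm, so I'll grasp.

Run:
```python
from h import *
hit=env.move_straight(list(G-ax*GD),velocity=.06,force_limit=8); print('hit',hit,readout.get_obs()['force'])
env.grasp()
o=readout.get_obs();print(o['clock'],o['eef_pos'],o['width'],o['force'],o['wrist_torque'])
f=imaging.grab_frame('top');a=cv2.resize(f[130:230,400:500,::-1],None,fx=4,fy=4)
f=imaging.grab_frame('scene');b=cv2.resize(f[210:310,140:240,::-1],None,fx=4,fy=4)
cv2.imwrite('pics/g1.png',np.hstack([a,b]))
```

```text
hit False [ 0.35934685 -0.80820049  0.33305473]
3.4833 [ 0.55255256 -0.30585031  0.11745363] 0.1946608122544753 [-0.71796489 -2.99635047  2.37993664] [-0.49453094  0.06985385 -0.27960083]
```

View pics/g1.png

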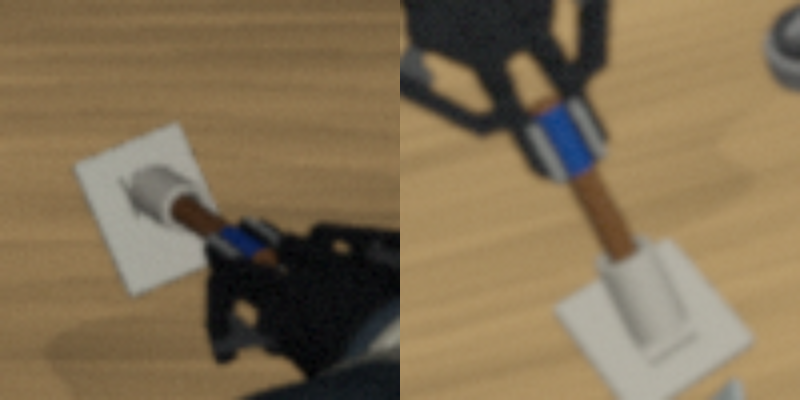

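The band is gripped cleanly between the pads (width 0.195, about 17 mm). Now I'll extract along the tube axis, stand the rod upright and stage it over the socket.

Run:
```python
from h import *
env.move_straight(list(G+ax*.075-ax*GD),velocity=.08)
o=readout.get_obs();print(o['clock'],o['force'],o['width'])
r=tool([0,0,-1],[np.cos(SY),np.sin(SY),0]);q=list(r.as_quat())
env.move_pose([.47,-.16,.31],q)
env.move_straight([S[0],S[1],.27],velocity=.15)
env.move_straight([S[0],S[1],.185],velocity=.1)
env.sleep(.3)
o=readout.get_obs();print(o['clock'],o['eef_pos'],o['force'],o['width'])
for n in('top','scene'): cv2.imwrite(f'pics/{n}2.png',imaging.grab_frame(n)[:,:,::-1])
a=cv2.resize(cv2.imread('pics/top2.png')[140:240,250:350],None,fx=4,fy=4,interpolation=cv2.INTER_CUBIC)
b=cv2.resize(cv2.imread('pics/scene2.png')[160:280,295:395],None,fx=4,fy=4,interpolation=cv2.INTER_CUBIC)
c=np.zeros((480,800,3),np.uint8);c[:400,:400]=a;c[:,400:]=b
cv2.imwrite('pics/st2.png',c)
print('pred socket px',proj('top',[*S,.052]),proj('scene',[*S,.052]))
```

```text
4.675 [-0.6782103   0.40895947 -1.40950938] 0.19189689491408574
8.725 [0.55110538 0.08370508 0.18529759] [ 0.76443267  0.02832549 -1.58262607] 0.19377400195223504
pred socket px [[300.38777088 192.58651807]] [[344.16593131 229.55346962]]
```

View pics/st2.png

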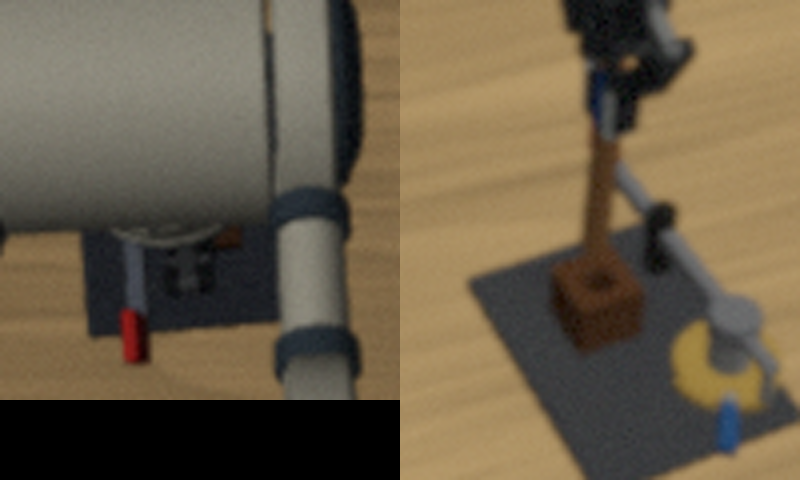

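Run:
```python
from h import *
im=cv2.imread('pics/scene2.png').astype(int)
# rod rows: between row 192 and 222, cols 335-355
for y in range(192,224,3):
    row=im[y,333:358]; m=(row[:,2]<115)&(row[:,2]>row[:,0]*1.3); xs=np.nonzero(m)[0]+333
    print(y,xs.min() if len(xs) else None,xs.max() if len(xs) else None, ' '.join(str(v) for v in row[:,2]))
p=readout.get_obs()['eef_pos']
for z in(.19,.16,.13,.10,.08): print(z,proj('scene',[p[0],p[1],z]))
```

```text
192 343 353 166 163 168 165 167 169 165 163 152 124 91 58 68 78 73 55 39 42 63 80 110 138 154 158 161
195 343 349 167 165 166 166 165 164 162 160 145 118 85 66 70 76 80 90 111 139 160 166 169 168 168 167 163
198 343 349 167 167 167 169 169 169 168 166 156 130 92 75 72 77 82 92 112 135 149 155 154 154 154 153 154
201 342 348 160 157 156 156 156 154 151 145 131 98 77 68 76 77 83 89 100 114 128 145 156 161 163 165 165
204 342 348 152 151 151 153 155 155 156 152 134 99 71 73 73 80 82 82 87 95 103 117 132 150 161 164 168
207 342 349 163 163 164 167 162 166 165 155 129 92 73 75 72 79 90 95 99 86 81 93 103 113 128 145 161
210 342 352 164 165 165 166 167 166 162 145 117 86 74 78 77 87 108 136 157 155 137 109 85 88 97 101 106
213 341 347 165 165 165 164 164 165 156 135 100 77 71 76 82 87 111 139 156 162 161 154 135 115 85 58 40
216 341 353 172 174 173 172 171 170 159 134 95 71 74 74 81 96 117 137 140 135 126 115 98 84 67 44 25
219 341 347 176 175 172 172 169 164 144 118 85 72 74 73 82 82 70 65 59 59 60 55 61 54 52 39 23
222 335 357 128 116 102 87 77 65 59 63 70 73 78 77 82 79 79 73 65 57 60 58 55 55 48 31 21
0.19 [[347.09643337 189.13948706]]
0.16 [[346.40820474 198.65921351]]
0.13 [[345.75101788 207.74956345]]
0.1 [[345.12281896 216.438946  ]]
0.08 [[344.71919067 222.0220192 ]]
```

Run:
```python
from h import *
for f in('scene0','scene2'):
    im=cv2.imread(f'pics/{f}.png').astype(int)
    print(f)
    for y in range(221,240): print(y,' '.join('%3d'%v for v in im[y,333:358,2]))
im=cv2.imread('pics/top0.png').astype(int);print('top')
for y in range(182,204): print(y,' '.join('%3d'%v for v in im[y,288:314,2]))
```

```text
scene0
221 158 150 141 130 115 103  91  80  70  66  64  60  64  67  63  65  62  53  56  61  58  55  50  34  17
222 124 116 101  89  74  65  61  63  62  61  67  70  72  75  75  71  66  57  57  60  55  54  45  24  12
223  86  74  68  63  59  62  63  63  68  72  75  75  75  79  78  74  68  65  64  59  58  54  43  30  21
224  62  59  63  64  67  67  71  72  76  76  80  79  80  80  83  80  73  69  65  59  54  56  44  33  25
225  64  63  67  69  71  71  77  81  79  79  78  79  79  79  80  80  79  67  70  62  59  53  44  27   2
226  68  74  75  73  76  77  78  75  81  76  76  75  76  73  80  78  81  82  75  66  58  54  44  23  20
227  70  76  77  75  75  78  80  78  72  71  70  65  62  65  70  75  74  77  77  75  63  56  48  32  28
228  59  70  73  77  74  78  74  74  67  64  58  53  51  50  59  66  72  77  79  75  67  61  60  51  44
229  50  60  71  76  76  79  74  66  61  56  53  46  49  44  46  59  71  77  79  79  74  66  60  53  59
230  47  52  67  76  76  78  78  70  64  52  52  48  45  49  51  62  71  80  80  81  79  74  66  58  58
231  46  51  51  68  78  78  79  71  64  55  59  50  
[... 4545 characters left out ...]
  39  43  42  42  42  43  35  45  37  28  31  25  30
198  33  32  33  31  37  42  45  41  41  42  43  46  45  44  46  42  48  44  47  42  38  42  32  32  30  25
199  25  32  30  29  33  47  49  47  42  42  43  46  42  42  41  40  45  45  46  43  45  36  30  29  27  30
200  26  26  27  26  35  43  43  44  44  44  44  45  39  39  43  40  39  37  41  35  36  38  28  33  28  31
201  25  29  29  29  36  40  41  37  35  38  34  31  35  31  25  33  30  25  28  24  27  25  27  27  28  32
202  25  29  29  27  29  32  28  28  25  28  24  21  22  23  19  27  16  14  22  24  20  20  22  31  29  30
203  26  29  30  25  28  26  18  20  21  21  27  24  23  23  25  29  31  23  27  28  24  26  27  28  31  32
```

The masks confirm S. The hole is at (344.5,229.7) in the scene view against a predicted (344.2,229.6), and the block is within 0.1 px in the top view. My earlier 345.4 for the hole was a misreading by eye. The rod is tilted about 0.05 rad in the hand, with the foot towards -y: centre column 345.8 at row 198 and 343.9 at row 213. I'll correct that by rotating about the grasp point and measure again.

```bash
cat >> h.py <<'E'
def rodfit(im):
    """centre columns of the rod by half-intensity edges, scene view"""
    out=[]
    for y in range(194,220,2):
        v=im[y-1:y+2,:,2].astype(float).mean(0); 
        c=339+np.argmin(v[339:349]);bg=v[332:337].mean();lo=v[342:346].min();h=(bg+lo)/2
        i=343
        while v[i]<h and i>330:i-=1
        L=i+(v[i]-h)/(v[i]-v[i+1]); j=344
        while v[j]<h and j<360:j+=1
        Rr=j-(v[j]-h)/(v[j]-v[j-1]); out.append((y,L,Rr,(L+Rr)/2))
    return np.array(out)
E
python3 - <<'E'
from h import *
a=.055
r=R.from_rotvec([a,0,0])*tool([0,0,-1],[np.cos(SY),np.sin(SY),0])
g=np.array([S[0],S[1]+.001,.185+GD]); ydir=r.as_matrix()[:,1]
env.move_straight(list(g+ydir*GD),velocity=.03,orientation=list(r.as_quat()))
env.sleep(.4)
im=imaging.grab_frame('scene')[:,:,::-1];cv2.imwrite('pics/scene3.png',im)
b=cv2.resize(im[160:280,295:395],None,fx=4,fy=4,interpolation=cv2.INTER_CUBIC);cv2.imwrite('pics/s3.png',b)
z=np.linspace(.05,.2,40);pp=proj('scene',np.c_[np.full(40,S[0]),np.full(40,S[1]+.001),z])
for nm in('scene2','scene3'):
    for y,L,Rr,c in rodfit(cv2.imread(f'pics/{nm}.png')):
        print(nm,y,round(L,2),round(Rr,2),round(c,2),'nominal',round(np.interp(-y,-pp[::1,1],pp[:,0]) if 0 else np.interp(y,pp[::-1,1],pp[::-1,0]),2))
E
```

```text
scene2 194.0 342.12 350.05 346.08 nominal 347.11
scene2 196.0 342.1 349.21 345.66 nominal 346.97
scene2 198.0 342.2 349.37 345.79 nominal 346.82
scene2 200.0 341.82 349.7 345.76 nominal 346.68
scene2 202.0 341.54 350.33 345.93 nominal 346.53
scene2 204.0 341.59 351.54 346.57 nominal 346.38
scene2 206.0 341.47 353.4 347.44 nominal 346.24
scene2 208.0 341.19 348.47 344.83 nominal 346.09
scene2 210.0 340.88 347.41 344.14 nominal 345.94
scene2 212.0 340.58 347.3 343.94 nominal 345.8
scene2 214.0 340.43 347.12 343.77 nominal 345.65
scene2 216.0 340.3 347.52 343.91 nominal 345.5
scene2 218.0 340.07 363.43 351.75 nominal 345.36
scene3 194.0 342.22 350.84 346.53 nominal 347.11
scene3 196.0 342.29 350.2 346.24 nominal 346.97
scene3 198.0 342.9 350.38 346.64 nominal 346.82
scene3 200.0 343.16 350.58 346.87 nominal 346.68
scene3 202.0 343.3 350.79 347.05 nominal 346.53
scene3 204.0 343.45 351.66 347.56 nominal 346.38
scene3 206.0 343.25 353.51 348.38 nominal 346.24
scene3 208.0 343.06 355.05 349.06 nominal 346.09
scene3 210.0 343.01 349.95 346.48 nominal 345.94
scene3 212.0 342.79 349.34 346.07 nominal 345.8
scene3 214.0 342.62 349.39 346.0 nominal 345.65
scene3 216.0 342.5 369.2 355.85 nominal 345.5
scene3 218.0 342.22 363.75 352.98 nominal 345.36
```

View pics/s3.png

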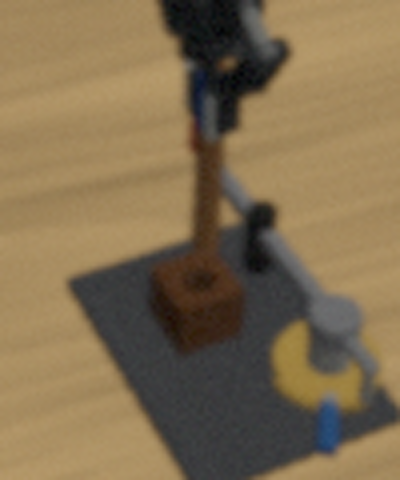

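The rod's foot is now within about 1 mm of the hole line (346.0 against 345.7). I'll descend with a force limit.

Run:
```python
from h import *
a=.046
r=R.from_rotvec([a,0,0])*tool([0,0,-1],[np.cos(SY),np.sin(SY),0]);yd=r.as_matrix()[:,1];q=list(r.as_quat())
g=np.array([S[0],S[1]+.001,.185+GD])
env.move_straight(list(g+yd*GD),velocity=.03,orientation=q)
p=g+yd*GD
hit=env.move_straight([p[0],p[1],.118],velocity=.03,force_limit=8)
o=readout.get_obs();print(hit,o['clock'],o['eef_pos'],o['force'],o['wrist_torque'],o['width'])
im=imaging.grab_frame('scene')[:,:,::-1];cv2.imwrite('pics/s4.png',cv2.resize(im[160:280,295:395],None,fx=4,fy=4,interpolation=cv2.INTER_CUBIC))
```

```text
True 11.625 [0.55118553 0.08551537 0.12262706] [-1.27698094 -0.72726222  8.99638644] [-0.25461229  0.18845843 -0.01169067] 0.19503672826076812
```

View pics/s4.png

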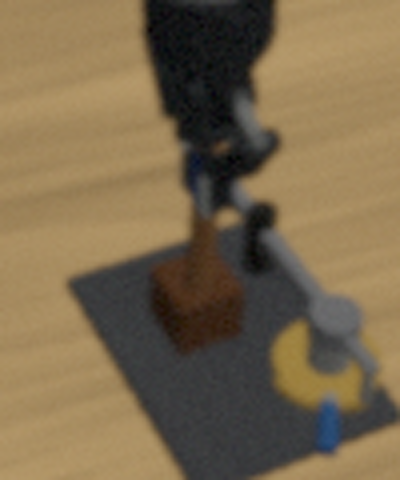

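The rod is well inside the hole, and the floor contact at TCP z=0.1226 is close to the predicted 0.124. I'll release, retreat upward and check.

Run:
```python
from h import *
env.open_jaws(); env.sleep(.2)
o=readout.get_obs();p=o['eef_pos'];print(o['clock'],o['force'],o['width'])
env.move_straight([p[0],p[1],.23],velocity=.1)
r=tool([0,0,-1],[np.cos(SY),np.sin(SY),0])
t=st(-75,-110,.25); env.move_pose(list(t),list(r.as_quat()))
print(readout.get_obs()['clock'])
for n in('top','scene'): cv2.imwrite(f'pics/{n}5.png',imaging.grab_frame(n)[:,:,::-1])
a=cv2.resize(cv2.imread('pics/top5.png')[130:240,250:350],None,fx=4,fy=4,interpolation=cv2.INTER_CUBIC)
b=cv2.resize(cv2.imread('pics/scene5.png')[160:270,295:395],None,fx=4,fy=4,interpolation=cv2.INTER_CUBIC)
cv2.imwrite('pics/st5.png',np.hstack([a,b]))
print('pred head px',proj('top',[*S,.168]),proj('scene',[*S,.168]))
```

```text
12.55 [ 0.1277002  -0.71946432  0.90276555] 0.9987381676439071Traceback (most recent call last):
  File "<stdin>", line 6, in <module>
workcell.PlanningError: the arm cannot take that pose within its joint ranges
```

The waypoint was in mm while `st` takes metres. The planner refused it, so nothing moved wrongly. Corrected:

Run:
```python
from h import *
r=tool([0,0,-1],[np.cos(SY),np.sin(SY),0])
print(readout.get_obs()['eef_pos'])
env.move_pose(list(st(-.085,-.10,.25)),list(r.as_quat())); 
print(readout.get_obs()['clock'])
for n in('top','scene'): cv2.imwrite(f'pics/{n}5.png',imaging.grab_frame(n)[:,:,::-1])
a=cv2.resize(cv2.imread('pics/top5.png')[130:240,250:350],None,fx=4,fy=4,interpolation=cv2.INTER_CUBIC)
b=cv2.resize(cv2.imread('pics/scene5.png')[160:270,295:395],None,fx=4,fy=4,interpolation=cv2.INTER_CUBIC)
cv2.imwrite('pics/st5.png',np.hstack([a,b]))
print('pred head px',proj('top',[*S,.168]),proj('scene',[*S,.168]))
```

```text
[0.55015005 0.08544058 0.2294273 ]
14.375
pred head px [[297.81802569 187.75185816]] [[346.58036529 196.14560715]]
```

View pics/st5.png

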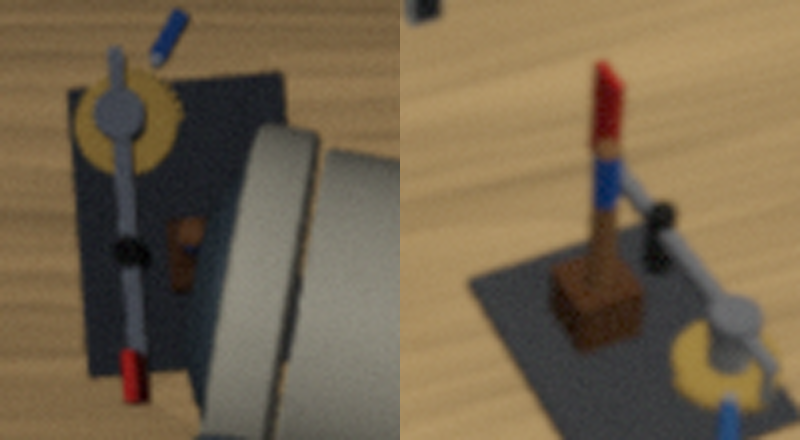

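The spindle is seated. Its head is at about (346.6,196) in the scene view and (297.1,186.6) in the top view; fully down and upright predicts (346.6,196.1) and (297.8,187.8). Now I'll close the jaws and feel for the paddle.

Run:
```python
from h import *
r=tool([0,0,-1],[np.cos(SY),np.sin(SY),0])
env.grasp()
env.move_straight(list(st(-.085,-.02,.21)),velocity=.12,orientation=list(r.as_quat()))
env.move_straight(list(st(-.082,-.005,.118)),velocity=.1)
env.sleep(.2)
f0=readout.get_obs()['force']
hit=env.move_straight(list(st(-.080,.050,.118)),velocity=.03,force_limit=2)
o=readout.get_obs();p=o['eef_pos']
c,s=np.cos(SY),np.sin(SY);d=p[:2]-S
print(hit,o['clock'],'stand xy',c*d[0]+s*d[1],-s*d[0]+c*d[1],f0,o['force'])
for t in(0,.4,.8,.84):
    u=np.array([-np.cos(t),np.sin(t)]);tt=np.array([np.sin(t),np.cos(t)]);xy=np.array([.09,.045])+.17*u-.016*tt
    print(t,xy,ik(st(*xy,.118),R.from_rotvec([0,0,-t])*r))
im=imaging.grab_frame('scene')[:,:,::-1];cv2.imwrite('pics/s6.png',cv2.resize(im[130:270,285:425],None,fx=4,fy=4,interpolation=cv2.INTER_CUBIC))
```

```text
True 18.55 stand xy -0.08082504109069258 0.029636261563739233 [-0.23296292  0.41236305  0.01785787] [ 1.00932061 -2.93407063  2.1905757 ]
0 [-0.08   0.029] [ 0.1   0.45  1.83 -0.    0.86  0.02]
0.4 [-0.07281106  0.09646414] [ 0.23  0.48  1.78 -0.    0.89  0.55]
0.8 [-0.03991784  0.15580323] [ 0.33  0.53  1.65 -0.    0.96  1.05]
0.84 [-0.03538297  0.16090993] [ 0.34  0.54  1.64 -0.    0.96  1.1 ]
```

View pics/s6.png

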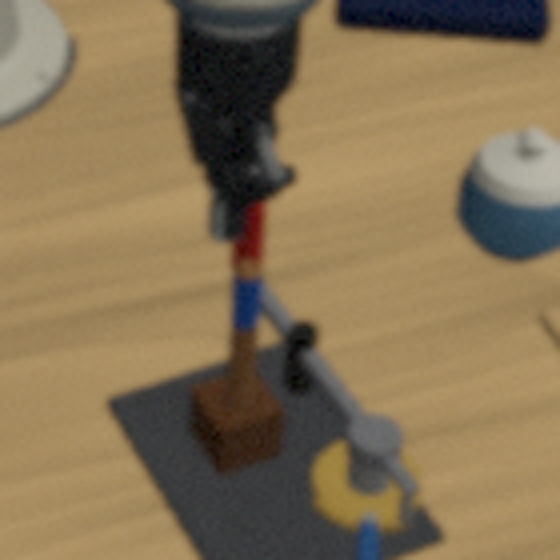

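Contact came at stand y=0.0296, as geometry predicts (offset about 15.4 mm). I'll push along the arc, turning the tool with the arm, and log the force.

Run:
```python
from h import *
r0=tool([0,0,-1],[np.cos(SY),np.sin(SY),0]); D=.0155
for t in (.1,.2,.3,.4,.5,.6,.68,.75,.81):
    u=np.array([-np.cos(t),np.sin(t)]);tt=np.array([np.sin(t),np.cos(t)]);xy=np.array([.09,.045])+.17*u-D*tt
    env.move_straight(list(st(*xy,.118)),velocity=.06,orientation=list((R.from_rotvec([0,0,-t])*r0).as_quat()))
    o=readout.get_obs();f=o['force']; w=st(*tt,0)[:2]-S
    print(t,round(o['clock'],2),'tangential',round(float(f[:2]@w),2),np.round(f,1))
env.sleep(.4)
o=readout.get_obs();print(o['clock'],o['eef_pos'],np.round(o['force'],2),float(o['force'][:2]@w))
for n in('top','scene'): cv2.imwrite(f'pics/{n}7.png',imaging.grab_frame(n)[:,:,::-1])
a=cv2.resize(cv2.imread('pics/top7.png')[130:240,230:330],None,fx=4,fy=4,interpolation=cv2.INTER_CUBIC)
b=cv2.resize(cv2.imread('pics/scene7.png')[160:270,310:410],None,fx=4,fy=4,interpolation=cv2.INTER_CUBIC)
cv2.imwrite('pics/st7.png',np.hstack([a,b]))
```

```text
0.1 19.04 tangential -3.73 [-3.3 -3.7 -0.3]
0.2 19.48 tangential -4.85 [-2.4 -4.6 -2.2]
0.3 19.91 tangential -5.16 [-2.8 -4.7 -2.6]
0.4 20.34 tangential -5.45 [-3.4 -4.6 -3. ]
0.5 20.77 tangential -5.57 [-4.5 -4.1 -0.7]
0.6 21.21 tangential -5.27 [-3.9 -3.9  0.3]
0.68 21.58 tangential -2.38 [-2.3 -1.3 -1. ]
0.75 21.93 tangential -5.95 [-4.  -4.4  1.3]
0.81 22.25 tangential -7.7 [-5.1 -5.8  1.9]
22.65 [0.49932021 0.23663964 0.11797807] [-4.25 -4.78  1.61] -6.396271640495318
```

View pics/st7.png

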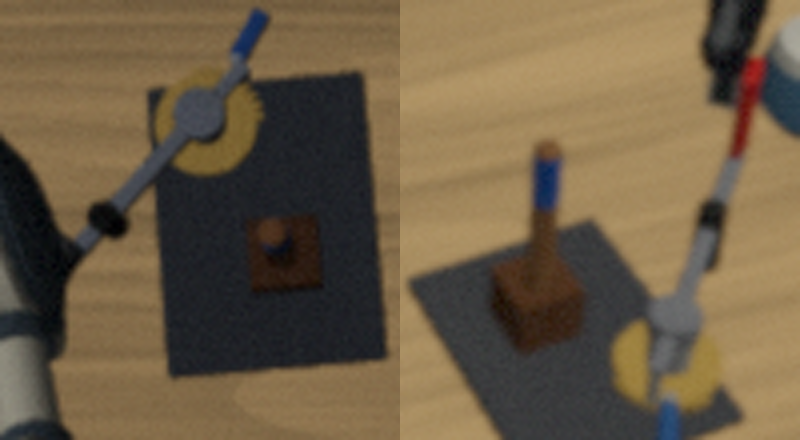

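View pics/scene7.png

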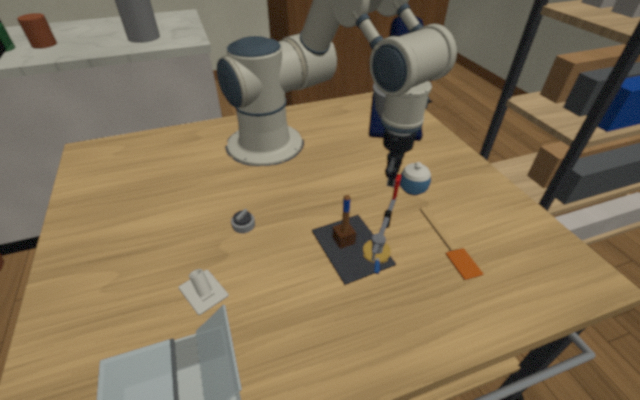

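The arm angle measured in the top view is about 0.80 rad (hub (199,113) to roller (107,218), plus the stand's yaw). The force shows the click dip at 0.68 and is now steady at about 6.4 N. The spindle head is still at (346.6,197), and the bowl, timer and spatula have not visibly moved. Handing in.

Run:
```python
from h import *
env.hand_in(); o=readout.get_obs();print(o['clock'],o['force'])
```

```text
the job is handed in; nothing more can be done
the job is handed in; nothing more can be done
```

The spindle is standing in the stand's socket, released. The red paddle is held pressed back past the click, and I handed the job in about 23 s into the 56 s allowed; no verdict is reported.

- **Spindle:** I pulled it out along the tube of the rest, corrected a tilt of about 0.05 rad in the grip, and lowered it until it touched the socket floor. Afterwards its head was within about 1.5 px of where a fully seated, upright spindle should appear in both views. In the last scene picture the head had not moved after the push.
- **Paddle:** The push force dropped to 2.4 N at 0.68 rad as it clicked over. It then settled at about 6.4 N, with the arm at about 0.80 rad in the top view.
- **Other objects:** The sugar bowl, timer and spatula looked unmoved in the last scene picture. I judged that by eye and did not measure it.

**Checks that failed or disagreed:**
- **Socket hole:** my first reading by eye in the scene view was about 1 px off. I corrected it from the pixel values before inserting.
- **Waypoint units:** one waypoint was entered in millimetres instead of metres. The planner refused it, so it did no harm.

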